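# Set out the purple crystal towers on their display stands

## Task

On the beading table, put each of the four purple crystal towers upright in the middle of its own round wooden stand: the smallest tower on the smallest stand and so on up to the largest on the largest. Leave the green and the pale pink tower standing where they are, and do not knock any tower over.

Things in the scene. Friction and masses are not known exactly. Their poses are not given: they have to be found in the camera images.
- purple_tiny: The smallest of the four purple towers: a purple stone crystal tower, loose, upright: six-sided, 26 mm across flats, 30 mm across corners, straight up to 28 mm, then tapering to a point at 42 mm; about 55 g. Origin: centre of its underside; z up; x square to one pair of flats (others every 60 degrees). Starts on the work surface (z = 0).
- purple_small: The second smallest of the four purple towers: a purple stone crystal tower, loose, upright: six-sided, 34 mm across flats, 39 mm across corners, straight up to 34 mm, then tapering to a point at 52 mm; about 115 g. Origin: centre of its underside; z up; x square to one pair of flats (others every 60 degrees). Starts on the work surface (z = 0).
- purple_medium: The second largest of the four purple towers: a purple stone crystal tower, loose, upright: six-sided, 42 mm across flats, 48 mm across corners, straight up to 41 mm, then tapering to a point at 62 mm; about 210 g. Origin: centre of its underside; z up; x square to one pair of flats (others every 60 degrees). Starts on the work surface (z = 0).
- purple_large: The largest of the four purple towers: a purple stone crystal tower, loose, upright: six-sided, 50 mm across flats, 58 mm across corners, straight up to 48 mm, then tapering to a point at 72 mm; about 340 g. Origin: centre of its underside; z up; x square to one pair of flats (others every 60 degrees). Starts on the work surface (z = 0).
- stand_tiny: The smallest of the four round dark-wood display stands: a flat disc 48 mm in diameter and 10 mm high, fixed to the work surface, with a flush brass ring 38 mm in outer diameter inlaid in its flat top, round the foot of the smallest purple tower. Origin: centre of its underside (z = 0).
- stand_small: The second smallest of the four round dark-wood display stands: a flat disc 57 mm in diameter and 10 mm high, fixed to the work surface, with a flush brass ring 47 mm in outer diameter inlaid in its flat top, round the foot of the second smallest purple tower. Origin: centre of its underside (z = 0).
- stand_medium: The second largest of the four round dark-wood display stands: a flat disc 66 mm in diameter and 10 mm high, fixed to the work surface, with a flush brass ring 56 mm in outer diameter inlaid in its flat top, round the foot of the second largest purple tower. Origin: centre of its underside (z = 0).
- stand_large: The largest of the four round dark-wood display stands: a flat disc 76 mm in diameter and 10 mm high, fixed to the work surface, with a flush brass ring 66 mm in outer diameter inlaid in its flat top, round the foot of the largest purple tower. Origin: centre of its underside (z = 0).
- green_tower: A green stone crystal tower, loose, upright: six-sided, 34 mm across flats, 39 mm across corners, straight up to 34 mm, then tapering to a point at 52 mm; about 115 g. Origin: centre of its underside; z up; x square to one pair of flats (others every 60 degrees). A bystander: to be left standing where it is.
- rose_tower: A pale pink stone crystal tower, loose, upright: six-sided, 42 mm across flats, 48 mm across corners, straight up to 41 mm, then tapering to a point at 62 mm; about 210 g. Origin: centre of its underside; z up; x square to one pair of flats (others every 60 degrees). A bystander: to be left standing where it is.
Things that resemble listed ones, but are neither listed nor needed, are in the scene too. Leave any black or red look-alike of the purple_medium alone.

How it is judged:
By the outcome, as a careful person would: the job done as asked, in the order asked, and still so for the second after the job is handed in, with the robot touching nothing.
It also fails if it takes over 114 s, if anything falls off the work surface, if the arm or the gripper's body presses on something with over 40 N, if the wrist force passes 120 N, or if a joint passes its speed limit or range.

## Robot

A 6-joint arm with a two-finger parallel gripper is mounted at the origin on the work surface. World frame = base frame: x ahead of the robot, y to its left, z up, the work surface at z = 0. Lengths are in mm, angles in rad, forces in N, time in s.
With the tool pointing down it reaches from about 350 to 875 mm from the base axis. Payload 4.2 kg.
Tool frame: the origin (TCP) lies midway between the tips of the shut fingers; the grasp point (between the pads) lies 19 mm behind it; y points along the fingers, x is the direction in which the jaws open and shut, and the axes are right-handed (so a half turn about y gives the same grasp; the last joint's range is limited). The gripper opens to 85 mm and grips with 20 to 120 N. Pads are 22 mm wide; open, the fingers measure 114 mm over their backs; the gripper's body (76 mm by 85 mm) begins 54 mm behind the grasp point. The pads swing forward as they close: fully open they stand 13 mm farther back than shut.
Start: joints at [1.608, 0.385, 0.008, 0, -1.194, -0.259], TCP at [137.46, 609.675, 231.312] pointing down, gripper open.
Joint ranges: [-3.14, 3.14], [-1.21, 2.06], [-1.07, 1.41], [-3.16, 2.05], [-2.99, -0.16], [-3.1, 3.1]. Speed limits (rad/s): [2.79, 2.79, 3.14, 3.14, 3.14, 3.14].

## Interface

Orientations are given as a unit quaternion [x, y, z, w].
In Python, from bench import read_state, get_image, job_done gives the robot as it stands.
- The arm moves only by the tool play_rows, never from a script. Its argument "series" is a list of rows, each a list of 7 numbers: the shift along the tool's x, y, z in m, then the turn, a rotation vector about the tool's x, y, z in rad, then the finger opening in m, from 0 to 0.0854. In form: [[x, y, z, wx, wy, wz, claw], ...]. A call has 1 to 10 rows; each row shifts and turns the pose as measured when the row begins, along the tool's axes as they then stand; what a row does not reach is not made up. A row lasts 1/10 s, in which the tool goes at most 50 mm and 8.59 degrees, less where a joint would pass 70% of its speed; a pose out of reach is approached as far as the arm can. A call with a gripper value outside its range is refused whole. The fingers move at their own pace and stop on an object; the grip force is fixed at half the most. Time passes only in rows, so rows that do not move let the fingers close. It gives the time, the measured TCP pose, the force and the opening at its end, in the units of the state.
- read_state(): the state, without advancing time (a new reading comes with each control period).
- get_image(name): name is "side" or "top" or "wrist"; returns a dict with "color" (384x512x3 uint8, red, green, blue), "intrinsics" (3x3 intrinsics, pixels), "D" ([k1, k2, p1, p2, k3] as OpenCV has them; the pictures are not rectified), "origin" and "orientation" of the camera in the world. Camera axes: x right, y down, z forward; pixel columns grow to the right and rows downward; lengths in mm; the calibration is good to about 2 mm. A picture is of the moment at which its call begins. There is no depth.
- job_done(): hands the job in, once; it reports no verdict.
The state is a dict: "clock": time; "joints": joint angles; "joint_vel": joint speeds; "joint_efforts": joint torques, N m; "position": TCP position; "ee_rot": TCP orientation; "contact_force": force on the tool from outside, world axes, zero at the start; "wrist_torque": the same for the moment, N m; "gripper_width": finger opening in mm.
Only numpy, scipy, OpenCV 4.12 (cv2) and the standard library are available. Lean on these libraries where they do the work, as an engineer would, in place of code of your own. Each camera call takes 0.05 s, during which the arm holds its last target. There are 200 camera calls.

## Working session

There is one attempt and no reset: what is moved stays moved. The work goes in short steps, Python scripts to look and compute and a tool call to move; the robot and the scene stay as the last step left them, time stands still between calls to the robot, and variables do not carry over. Pictures are saved under pics/ and viewed, about 12 in all and at most 16, crops included, and the job is handed in when it is done.

Besides the shell and the picture viewer there is one more tool, called after "Call:" as name([rows], argument=value, ...), one row to a line, values as JSON. play_rows: Moves the arm, as the interface text tells. Its arguments: {"type":"object","properties":{"series":{"type":"array","items":{"type":"array","items":{"type":"number"}}}},"required":["series"]}

```bash
mkdir -p pics; ls
python3 - <<'E'
from bench import read_state,get_image
import cv2,numpy as np
print(read_state())
for n in ("top","side"):
    d=get_image(n); cv2.imwrite(f"pics/{n}0.png",d["color"][:,:,::-1]); np.save(f"{n}0.npy",d,allow_pickle=True)
    print(n,d["intrinsics"],d["D"],d["origin"],d["orientation"])
E
```

```text
pics
{'clock': 0.0, 'joints': array([ 1.60758814e+00,  3.85581303e-01,  6.64232747e-03, -4.97023864e-04,
       -1.19404850e+00, -2.58582102e-01]), 'joint_vel': array([-0.00058677,  0.00109075,  0.00080514,  0.00038645, -0.0004859 ,
       -0.00018793]), 'joint_efforts': array([-2.86503300e-04, -3.92293489e+01,  1.88398451e+01,  4.18627247e+00,
       -4.60710391e-03,  2.84233197e-07]), 'position': array([137.34988198, 609.11693968, 230.21342589]), 'ee_rot': array([ 0.44213626, -0.55177766,  0.55282804, -0.44095137]), 'contact_force': array([-0.93193434,  0.51248378, -0.30716712]), 'wrist_torque': array([-7.95313727e-05,  5.26608271e-02, -3.68275201e-02]), 'gripper_width': 85.31453489485438}
top [[421.18452519   0.         256.1569991 ]
 [  0.         421.18452519 185.34059866]
 [  0.           0.           1.        ]] [-0.02557308  0.          0.          0.          0.        ] [ 463.72092336  -24.42215713 1061.64112402] [ 0.70894917 -0.70462248  0.01671376 -0.02487743]
side [[366.6193227    0.         249.44246633]
 [  0.         366.6193227  193.43065958]
 [  0.           0.           1.        ]] [-0.04529338  0.          0.          0.          0.        ] [345.8840107  762.35595213 498.71382224] [-0.092406    0.85878061 -0.50218088  0.04208752]
```

View pics/top0.png

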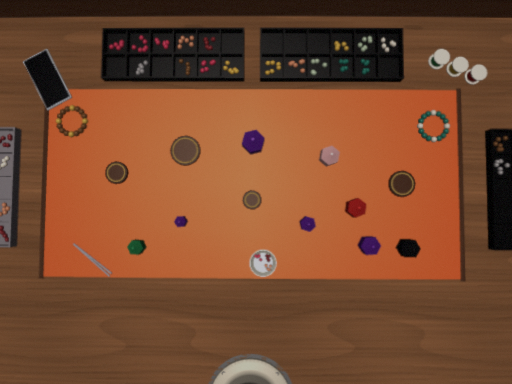

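View pics/side0.png

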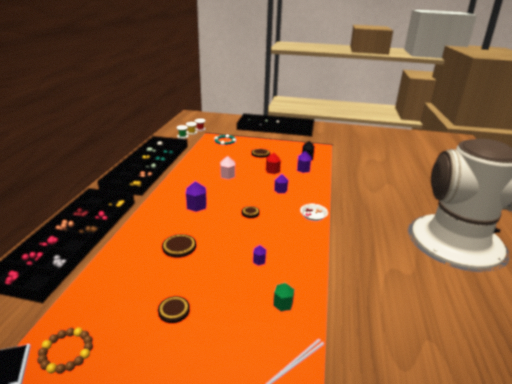

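Top view: the purple candidates are (253,142), (370,246), (308,224) and (181,221). Stands are at (185,150), (402,184), (117,173) and (252,200). The look-alikes are red (356,208), black (408,248), green (137,247) and pink (330,156). I'll fit the models to confirm sizes.

```bash
cat > h.py <<'E'
import numpy as np,cv2
from scipy.spatial.transform import Rotation as R
from scipy.optimize import minimize
T={'tiny':(26,28,42),'small':(34,34,52),'medium':(42,41,62),'large':(50,48,72)}
def proj(d,P):
    Rw=R.from_quat(d["orientation"]).as_matrix().T
    return cv2.projectPoints(np.asarray(P,float),cv2.Rodrigues(Rw)[0],-Rw@np.asarray(d["origin"]),d["intrinsics"],np.array(d["D"]))[0][:,0]
def unproj(d,uv,z):
    n=cv2.undistortPoints(np.array([[uv]],float),d["intrinsics"],np.array(d["D"]))[0,0]
    r=R.from_quat(d["orientation"]).apply([n[0],n[1],1]);o=np.asarray(d["origin"])
    return o+r*(z-o[2])/r[2]
def tower(s,x,y,yaw,z=0):
    f,h,t=T[s];a=yaw+np.radians(30+60*np.arange(6));r=f/np.sqrt(3)
    P=[[x+r*np.cos(k),y+r*np.sin(k),z+q] for q in(0,h) for k in a]+[[x,y,z+t]]
    return np.array(P)
def purple(d):
    h=cv2.cvtColor(d["color"],cv2.COLOR_RGB2HSV);H,S,V=cv2.split(h)
    return ((H>112)&(H<150)&(S>110)&(V>40)).astype(np.uint8)
def blobs(m,a=12):
    n,l,st,c=cv2.connectedComponentsWithStats(m)
    return [(c[i],st[i,4],(l==i).astype(np.uint8)) for i in range(1,n) if st[i,4]>a]
def fit(d,mask,s,x,y,z=0,yaw0=None,K=4):
    mb=cv2.GaussianBlur(cv2.resize(mask*1.0,None,fx=K,fy=K,interpolation=cv2.INTER_LINEAR),(0,0),1.5)
    def cost(p):
        q=(proj(d,tower(s,*p[:2],p[2]*.02,z))+.5)*K-.5
        hull=cv2.convexHull(q.astype(np.float32))
        im=np.zeros(mb.shape,np.uint8);cv2.fillConvexPoly(im,np.round(hull*16).astype(np.int32),255,cv2.LINE_AA,4)
        return np.abs(cv2.GaussianBlur(im/255.,(0,0),1.5)-mb).sum()/mb.sum()
    best=min((minimize(cost,[x,y,w/.02],method='Nelder-Mead',options=dict(initial_simplex=[[x,y,w/.02],[x+5,y,w/.02],[x,y+5,w/.02],[x,y,w/.02+8]],maxiter=150)) for w in np.radians([0,20,40])),key=lambda r:r.fun)
    return best.x[0],best.x[1],np.degrees(best.x[2]*.02)%60,best.fun
E
python3 - <<'E'
from h import *
d=np.load("top0.npy",allow_pickle=True).item()
from h import *
B=blobs(purple(d))
for c,a,m in B:
    p=unproj(d,c,20); 
    print(c.round(1),a,p.round(0))
    r=[(s,)+tuple(np.round(fit(d,m,s,p[0],p[1]),2)) for s in T]
    print('  ',sorted(r,key=lambda q:q[4])[:2])
cen={'large':(185,150),'medium':(402,184),'small':(117,173),'tiny':(252,200)}
for s,uv in cen.items():
    # stand: not orange nearby
    u,v=uv; I=cv2.cvtColor(d["color"],cv2.COLOR_RGB2HSV).astype(int)
    m=(~((I[...,0]<14)&(I[...,1]>190)&(I[...,2]>150))).astype(np.uint8)
    b=[k for k in blobs(m) if k[2][v,u]]
    c,a,mm=b[0]; e=cv2.minEnclosingCircle(np.argwhere(mm)[:,::-1].astype(np.float32))
    p=unproj(d,c,7); print(s,c.round(1),a,p.round(1),'diam',2*np.sqrt(a/np.pi)*1055/421, 2*e[1]*1055/421)
d2=cv2.resize(d["color"][200:270,160:430],None,fx=2.9,fy=2.9,interpolation=cv2.INTER_CUBIC);cv2.imwrite("pics/crop.png",d2[:,:,::-1])
w=get=__import__('bench').get_image("wrist");np.save("wrist0.npy",w,allow_pickle=True)
print(w["origin"],w["orientation"],w["intrinsics"]);s=__import__('bench').read_state()
Rt=R.from_quat(s["ee_rot"]);print(Rt.as_matrix().round(2));print(Rt.inv().apply(w["origin"]-s["position"]),(Rt.inv()*R.from_quat(w["orientation"])).as_matrix().round(2))
E
```

```text
[252.7 141.2] 348 [635.  -3.  20.]
   [('medium', np.float64(634.83), np.float64(-2.79), np.float64(10.52), np.float64(0.12)), ('large', np.float64(632.81), np.float64(-3.37), np.float64(26.34), np.float64(0.24))]
[180.2 221. ] 83 [436. 175.  20.]
   [('tiny', np.float64(435.59), np.float64(174.33), np.float64(5.39), np.float64(0.5)), ('small', np.float64(438.42), np.float64(168.92), np.float64(12.67), np.float64(1.51))]
[307.2 223.5] 149 [ 432. -139.   20.]
   [('tiny', np.float64(431.78), np.float64(-138.63), np.float64(25.03), np.float64(0.21)), ('small', np.float64(431.89), np.float64(-137.6), np.float64(45.77), np.float64(0.32))]
[369.2 245. ] 275 [ 380. -291.   20.]
   [('small', np.float64(379.99), np.float64(-290.77), np.float64(9.23), np.float64(0.15)), ('medium', np.float64(380.47), np.float64(-289.3), np.float64(47.02), np.float64(0.26))]
large [251.1 191. ] 184517 [5.114e+02 5.000e-01 7.000e+00] diam 1214.628915074441 1600.292712141386
medium [251.1 191. ] 184517 [5.114e+02 5.000e-01 7.000e+00] diam 1214.628915074441 1600.292712141386
small [251.1 191. ] 184517 [5.114e+02 5.000e-01 7.000e+00] diam 1214.628915074441 1600.292712141386
tiny [251.1 191. ] 184517 [5.114e+02 5.000e-01 7.000e+00] diam 1214.628915074441 1600.292712141386
[207.57075633 594.1106951  372.4425721 ] [-0.61782709  0.77303525  0.1120893  -0.09023398] [[299.19505636   0.         256.8185521 ]
 [  0.         299.19505636 193.95466826]
 [  0.           0.           1.        ]]
[[-0.22 -0.    0.98]
 [-0.98 -0.   -0.22]
 [ 0.   -1.    0.  ]]
[  -0.41995923 -141.94772053   71.82741485] [[ 1.   -0.   -0.  ]
 [ 0.   -0.28  0.96]
 [-0.   -0.96 -0.28]]
```

View pics/crop.png

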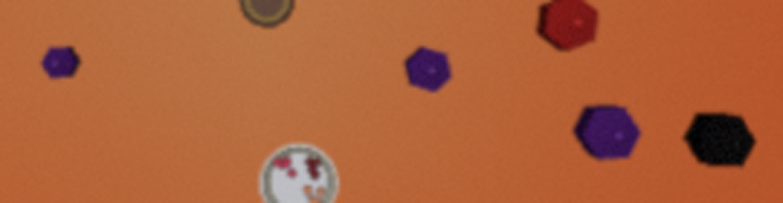

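The crop shows the four purple towers in a clear size order (tiny at about (180,221), small (307,223), medium (369,245), large (253,141)). Red and black stand next to medium. I'll improve the masks and measure the stands.

```bash
cat >> h.py <<'E'
def purple(d):
    r,g,b=[d["color"][...,i].astype(int) for i in range(3)]
    return ((b>r*0.85)&(b>g+8)|((b>r+15))).astype(np.uint8)
def go(s,pos,ang=None):
    """delta in tool axes (m), turn about tool y (rad) so that tool x has world angle ang mod 60 (deg)"""
    M=R.from_quat(s["ee_rot"]).as_matrix();dl=M.T@(np.asarray(pos)-s["position"])/1000
    cur=np.degrees(np.arctan2(M[1,0],M[0,0]))
    t=[0,0,0]
    down=np.array([0,0,-1.]);lv=M.T@np.cross(M[:,1],down)  # levelling
    if ang is not None: t=-np.radians((ang-cur+30)%60-30)
    print("tool delta m",dl.round(4),"wy",np.round(t,3),"level rot",lv.round(3),"x ang",round(cur,1),"z",round(s["position"][2],1),"pos",s["position"].round(1))
E
python3 - <<'E'
from h import *
from bench import read_state
d=np.load("top0.npy",allow_pickle=True).item()
B=[b for b in blobs(purple(d),50) if 60<b[0][0]<440 and 100<b[0][1]<275]
for c,a,m in B:
    p=unproj(d,c,20); print(c.round(1),a,p.round(0))
    if a>1200: continue
    r=[(s,)+tuple(float(v) for v in np.round(fit(d,m,s,p[0],p[1]),2)) for s in T]
    print('  ',sorted(r,key=lambda q:q[4])[:2])
cen={'large':(185,150),'medium':(402,184),'small':(117,173),'tiny':(252,200)}
for s,(u,v) in cen.items():
    w=d["color"][v-22:v+23,u-22:u+23].astype(int);r=w[...,0]-w[...,2]
    bg=np.median(np.r_[w[0],w[-1],w[:,0],w[:,-1]],0)
    m=(np.abs(w-bg).sum(2)>45).astype(np.uint8);m=cv2.morphologyEx(m,cv2.MORPH_CLOSE,np.ones((5,5)))
    b=[k for k in blobs(m) if k[2][22,22]]
    if not b: print(s,bg);continue
    c,a,_=b[0];c=c+[u-22,v-22]
    print(s,c.round(1),a,unproj(d,c,7).round(1),'diam',round(2*np.sqrt(a/np.pi)*1055/421,1))
go(read_state(),[436,175,170])
E
```

```text
Still running in the background as job /tmp/bash_jobs.1000/82188819e35e (pid 517). You'll get a notice when it ends.
```

```bash
kill -- -$(cat /tmp/bash_jobs.1000/82188819e35e/pid); cat /tmp/bash_jobs.1000/82188819e35e/stdout
python3 - <<'E'
s=open('h.py').read()
s=s.replace("    mb=cv2.GaussianBlur(","    bx,by,bw,bh=cv2.boundingRect(mask);x0=max(bx-15,0);y0=max(by-15,0);mask=mask[y0:by+bh+15,x0:bx+bw+15]\n    mb=cv2.GaussianBlur(")
s=s.replace("z))+.5)*K-.5","z))+.5-[x0,y0])*K-.5")
open('h.py','w').write(s)
E
cat > meas.py <<'E'
from h import *
from bench import read_state
d=np.load("top0.npy",allow_pickle=True).item()
B=[b for b in blobs(purple(d),50) if 60<b[0][0]<440 and 100<b[0][1]<275]
for c,a,m in B:
    p=unproj(d,c,20); print(c.round(1),a,p.round(0))
    if a>1200: continue
    r=[(s,)+tuple(float(v) for v in np.round(fit(d,m,s,p[0],p[1]),2)) for s in T]
    print('  ',sorted(r,key=lambda q:q[4])[:2])
cen={'large':(185,150),'medium':(402,184),'small':(117,173),'tiny':(252,200)}
for s,(u,v) in cen.items():
    w=d["color"][v-22:v+23,u-22:u+23].astype(int)
    bg=np.median(np.r_[w[0],w[-1],w[:,0],w[:,-1]],0)
    m=(np.abs(w-bg).sum(2)>45).astype(np.uint8);m=cv2.morphologyEx(m,cv2.MORPH_CLOSE,np.ones((5,5)))
    b=[k for k in blobs(m) if k[2][22,22]]
    if not b: print(s,bg);continue
    c,a,_=b[0];c=c+[u-22,v-22]
    print(s,c.round(1),a,unproj(d,c,7).round(1),'diam',round(2*np.sqrt(a/np.pi)*1055/421,1))
go(read_state(),[436,175,170])
E
timeout 200 python3 meas.py
```

```text
[252.7 141.1] 372 [636.  -3.  20.]
   [('large', 633.94, -3.25, 20.58, 0.16), ('medium', 635.59, -3.21, 10.34, 0.17)]
[180.2 221. ] 88 [436. 175.  20.]
   [('tiny', 435.64, 174.82, 5.26, 0.42), ('small', 438.04, 170.15, 11.85, 1.37)]
[307.1 223.4] 160 [ 432. -138.   20.]
   [('small', 431.86, -137.67, 37.06, 0.23), ('tiny', 431.9, -139.11, 5.5, 0.26)]
[369.1 245. ] 287 [ 380. -290.   20.]
   [('small', 379.43, -291.69, 8.77, 0.18), ('medium', 380.43, -289.95, 47.31, 0.21)]
[135.2 246.6] 123 [372. 286.  20.]
   [('tiny', 371.63, 286.08, 55.98, 0.19), ('small', 372.43, 281.72, 17.46, 0.88)]
large [185.1 150.3] 749 [613.6 168.2   7. ] diam 77.4
medium [401.3 183.5] 599 [ 532.6 -375.8    7. ] diam 69.2
small [116.3 172.4] 443 [556.5 342.1   7. ] diam 59.5
tiny [251.7 199.5] 315 [490.3  -1.    7. ] diam 50.2
tool delta m [0.3578 0.0611 0.3869] wy [0 0 0] level rot [-0.     0.     0.002] x ang -102.7 z 230.5 pos [137.4 609.3 230.5]
```

Call:
play_rows([
  [0.03,0,0.033,0,0,0,0.06],
  [0.03,0,0.033,0,0,0,0.06],
  [0.03,0,0.033,0,0,0,0.06],
  [0.03,0,0.033,0,0,0,0.06],
  [0.03,0,0.033,0,0,0,0.06],
  [0.03,0.01,0.033,0,0,0,0.06],
  [0.03,0.01,0.033,0,0,0,0.06],
  [0.03,0.01,0.033,0,0,0,0.06],
  [0.03,0.01,0.033,0,0,0,0.06],
  [0.03,0.01,0.033,0,0,0,0.06],
])

```text
clock: 1.15
position: [399.3, 234.7, 177.9]
ee_rot: [0.444, -0.549, 0.55, -0.445]
contact_force: [1.8, 0.7, 0.2]
gripper_width: 59.8
```

Call:
play_rows([
  [0.025,0.01,0.025,0,0,0,0.06],
  [0.025,0.01,0.02,0,0,0,0.06],
  [0,0,0,0,0,0,0.06],
  [0,0,0,0,0,0,0.06],
])

```text
clock: 1.55
position: [434.5, 168.5, 155.4]
ee_rot: [0.444, -0.551, 0.552, -0.441]
contact_force: [0.3, 0.6, -0.0]
gripper_width: 60.3
```

```bash
cat > look.py <<'E'
import sys
from h import *
from bench import read_state,get_image
s,x,y,tz=sys.argv[1],*map(float,sys.argv[2:5])
z=float(sys.argv[5]) if len(sys.argv)>5 else 0
d=get_image("wrist");st=read_state();I=np.ascontiguousarray(d["color"][:,:,::-1])
e=proj(d,[[x,y,z+20]])[0]
B=[b for b in blobs(purple(d),200)]
b=min(B,key=lambda b:np.hypot(*(b[0]-e)))
f=fit(d,b[2],s,x,y,z,K=2)
print("pred",e.round(0),"blob",b[0].round(0),b[1],"fit",np.round(f,2))
q=proj(d,tower(s,f[0],f[1],np.radians(f[2]),z))
for p in q: cv2.circle(I,tuple(int(v) for v in p),2,(0,255,0),-1)
cv2.imwrite(f"pics/look_{st['clock']:.1f}.png",I)
go(st,[f[0],f[1],tz],f[2])
E
timeout 100 python3 look.py tiny 436 175 4; ls pics
```

```text
pred [250. 183.] blob [250. 184.] 629 fit [4.3639e+02 1.7544e+02 2.2000e+00 3.3000e-01]
tool delta m [-0.0077  0.1513  0.001 ] wy 0.266 level rot [ 0.002 -0.     0.004] x ang -102.5 z 155.3 pos [434.1 168.8 155.3]
crop.png
look_1.6.png
side0.png
top0.png
```

View pics/look_1.6.png

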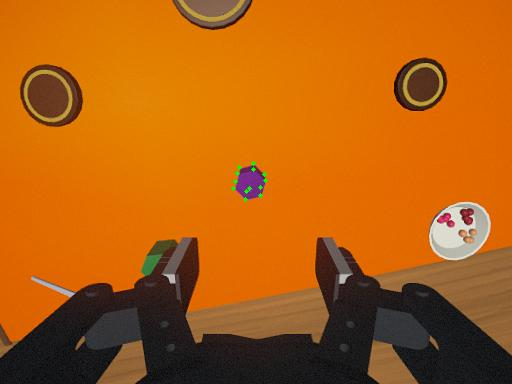

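The tower is at (250,183), fingers at the bottom, and the green tower behind the left finger. The mask misses the darker faces, so I'll widen it.

```bash
cat >> h.py <<'E'
def purple(d):
    c=cv2.bilateralFilter(d["color"],5,30,3);r,g,b=[c[...,i].astype(int) for i in range(3)]
    mat=np.median(r[(r>b+60)&(r>g+40)])
    return ((b>r*0.85)&(b>g+8)|(r<0.66*mat)&(g<0.45*mat)).astype(np.uint8)
E
timeout 100 python3 look.py tiny 436 175 4; ls pics
python3 -c "
import cv2
from glob import glob
i=cv2.imread(sorted(glob('pics/look*'))[-1])[140:230,190:310];cv2.imwrite('pics/c2.png',cv2.resize(i,None,fx=5,fy=5))"
```

```text
pred [250. 183.] blob [250. 182.] 756 fit [4.3626e+02 1.7531e+02 2.6000e+00 1.1000e-01]
tool delta m [-0.0068  0.1515  0.001 ] wy 0.261 level rot [0.001 0.    0.004] x ang -102.5 z 155.6 pos [434.1 169.4 155.6]
crop.png
look_1.6.png
side0.png
top0.png
```

View pics/c2.png

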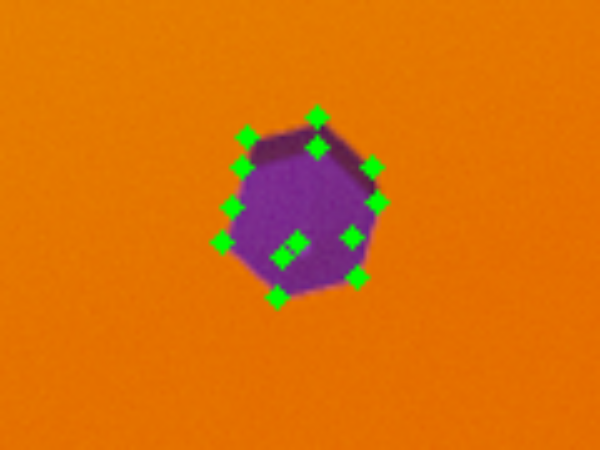

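Good fit, about 1 px. Next I turn and descend partway.

Call:
play_rows([
  [-0.007,0.03,0.001,0,0.13,0,0.06],
  [0,0.03,0,0,0.13,0,0.06],
  [0,0.03,0,0,0,0,0.06],
  [0,0,0,0,0,0,0.06],
  [0,0,0,0,0,0,0.06],
])

```text
clock: 2.15
position: [438.4, 183.8, 67.5]
ee_rot: [0.365, -0.604, 0.604, -0.371]
contact_force: [0.5, -0.2, 0.6]
gripper_width: 60.2
```

```bash
timeout 100 python3 look.py tiny 436 175 4
```

```text
pred [271. 213.] blob [272. 212.] 1638 fit [4.3626e+02 1.7506e+02 5.9060e+01 8.0000e-02]
tool delta m [0.009  0.0635 0.0019] wy 0.062 level rot [-0.005  0.    -0.007] x ang -117.4 z 67.5 pos [438.2 183.6  67.5]
```

Call:
play_rows([
  [0.009,0.01,0.002,0,0.045,0,0.05],
  [0,0,0,0,0,0,0.05],
  [0,0,0,0,0,0,0.05],
])

```text
clock: 2.5
position: [438.5, 178.0, 62.1]
ee_rot: [-0.348, 0.612, -0.611, 0.361]
contact_force: [1.4, 0.7, 0.3]
gripper_width: 50.0
```

```bash
timeout 100 python3 look.py tiny 436 175 4
```

```text
pred [264. 220.] blob [264. 218.] 1726 fit [4.3588e+02 1.7506e+02 4.7000e+00 8.0000e-02]
tool delta m [ 0.0046  0.058  -0.0011] wy -0.079 level rot [-0.008 -0.    -0.016] x ang -119.8 z 62.1 pos [438.3 177.9  62.1]
```

Call:
play_rows([
  [0.006,0.01,-0.001,-0.008,-0.03,-0.016,0.05],
  [0,0.02,0,0,0,0,0.05],
  [0,0.015,0,0,0,0,0.05],
  [0,0,0,0,0,0,0.05],
])

```text
clock: 2.95
position: [438.2, 176.8, 20.6]
ee_rot: [-0.361, 0.606, -0.605, 0.369]
contact_force: [-0.3, -0.3, -0.0]
gripper_width: 49.8
```

```bash
timeout 100 python3 look.py tiny 436 175 4
```

```text
pred [263. 249.] blob [263. 246.] 2861 fit [4.3619e+02 1.7496e+02 5.7010e+01 7.0000e-02]
tool delta m [ 0.0034  0.0174 -0.0013] wy 0.091 level rot [-0.006 -0.    -0.012] x ang -117.8 z 21.5 pos [438.8 177.3  21.5]
```

Call:
play_rows([
  [0.005,0.01,-0.001,-0.01,0,-0.02,0.05],
  [0,0.008,0,0,0,0,0.05],
  [0,0,0,0,0,0,0.05],
  [0,0,0,0,0,0,0.0],
  [0,0,0,0,0,0,0.0],
  [0,0,0,0,0,0,0.0],
  [0,0,0,0,0,0,0.0],
])

```text
clock: 3.7
position: [437.5, 174.9, 5.3]
ee_rot: [0.367, -0.605, 0.605, -0.364]
contact_force: [-0.6, -0.2, -0.3]
gripper_width: 24.6
```

```bash
timeout 100 python3 look.py tiny 436 175 4; ls -t pics|head -1
```

```text
pred [259. 264.] blob [257. 329.] 43112 fit [436.84 175.75   2.89   0.92]
tool delta m [-0.0005  0.0012 -0.001 ] wy -0.01 level rot [0.002 0.    0.004] x ang -117.7 z 5.2 pos [437.5 174.9   5.2]
look_3.8.png
```

Gripped (24.6 mm). Next I lift and carry it to the tiny stand.

Call:
play_rows([
  [0,-0.02,0,0,0,0,0],
  [0,-0.03,0,0,0,0,0],
  [0.01,-0.03,0.01,0,0,0,0],
  [0.025,-0.01,0.025,0,0,0,0],
  [0.03,0,0.03,0,0,0,0],
  [0.03,0,0.03,0,0,0,0],
  [0.025,0,0.025,0,0,0,0],
  [0.006,0,0.006,0,0,0,0],
  [0,0,0,0,0,0,0],
  [0,0,0,0,0,0,0],
])

```text
clock: 4.75
position: [493.0, 0.0, 100.2]
ee_rot: [0.368, -0.604, 0.605, -0.366]
contact_force: [0.1, -0.3, -1.2]
gripper_width: 25.2
```

```bash
cat > stand.py <<'E'
import sys
from h import *
from bench import read_state,get_image
D,x,y=map(float,sys.argv[1:4])
d=get_image("wrist");st=read_state();I=np.ascontiguousarray(d["color"][:,:,::-1])
# rectified ground-plane view at z=10, 0.5 mm/px, tower in hand may hide the middle: match disc edge with Hough/ellipse fit
c,r_=(x,y),D
W=int(D+60);g=np.stack(np.meshgrid(np.arange(-W/2,W/2,.5),np.arange(-W/2,W/2,.5)),-1).reshape(-1,2)
P=np.c_[g[:,0]+x,g[:,1]+y,np.full(len(g),10.)]
uv=proj(d,P).astype(np.float32).reshape(2*W,2*W,2)
o=cv2.remap(I,uv[...,0],uv[...,1],cv2.INTER_LINEAR,borderValue=(0,140,255))
cv2.imwrite(f"pics/st_{st['clock']:.1f}.png",np.hstack([cv2.resize(I,(512,384)),cv2.resize(o,(288,288))[np.r_[0:288]] if 0 else cv2.copyMakeBorder(cv2.resize(o,(288,288)),0,96,0,0,0)]))
# brass: yellowish (r,g high, b low, r~g) ; fit circle of known outer D-10 by correlating ring mask
f=o.astype(int);h=cv2.cvtColor(o,cv2.COLOR_BGR2HSV)
brass=((h[...,0]>=16)&(h[...,0]<34)&(h[...,1]>60)&(h[...,2]>60)).astype(np.float32)
best=None
for R0 in np.arange(D-14,D-6,1.0):
    k=np.zeros((int(2*D),)*2,np.float32);cc=int(D)
    cv2.circle(k,(cc,cc),int(round(R0-2)),1,4); k/=k.sum()
    m=cv2.matchTemplate(brass,k,cv2.TM_CCORR);_,v,_,l=cv2.minMaxLoc(m)
    if best is None or v>best[0]: best=(v,R0,(l[0]+cc)*.5-W/2+x,(l[1]+cc)*.5-W/2+y)
print("stand ring match",np.round(best,2),"brass px",brass.sum())
go(st,[best[2],best[3],15])
M=R.from_quat(st["ee_rot"]).as_matrix()
E
timeout 100 python3 stand.py 48 490 -1; ls -t pics|head -1
```

```text
stand ring match [  1.   34.  519.5  28.5] brass px 29883.0
tool delta m [-0.0375  0.0851  0.0106] wy [0 0 0] level rot [-0.    -0.     0.003] x ang -117.4 z 100.2 pos [4.929e+02 3.000e-01 1.002e+02]
st_4.8.png
```

View pics/st_4.8.png

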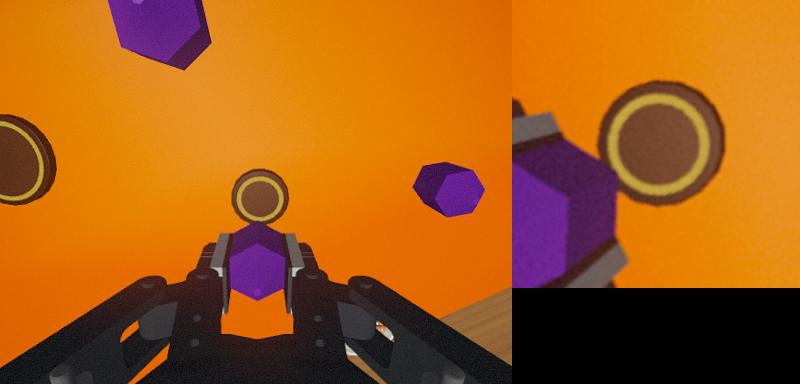

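The stand is fully visible at (260,197), with the held tower in front of it. My brass hue threshold took in the mat, so I'll tighten it.

```bash
sed -i 's/>=16)&(h/>=20)\&(h/' stand.py
cat >> stand.py <<'E'
if len(sys.argv)>4:  # tower in hand: size, offset (tool x,z mm) from tcp
    s,ox,oz=sys.argv[4],float(sys.argv[5]),float(sys.argv[6])
    p=np.array([best[2],best[3],0])-M@[ox,0,oz];print("offset-corrected:",end=" ");go(st,[p[0],p[1],15])
E
timeout 100 python3 stand.py 48 490 -1 tiny 0 -1.2
```

```text
stand ring match [  1.   36.  490.5  -1. ] brass px 1490.0
tool delta m [ 0.0023  0.0852 -0.0015] wy [0 0 0] level rot [-0.    -0.     0.003] x ang -117.4 z 100.2 pos [493.    0.7 100.2]
offset-corrected: tool delta m [ 0.0023  0.0852 -0.0003] wy [0 0 0] level rot [-0.    -0.     0.003] x ang -117.4 z 100.2 pos [493.    0.7 100.2]
```

Call:
play_rows([
  [0.002,0.02,0,0,0,0,0],
  [0,0.025,0,0,0,0,0],
  [0,0.02,0,0,0,0,0],
  [0,0.007,0,0,0,0,0],
  [0,0,0,0,0,0,0],
  [0,0,0,0,0,0,0],
])

```text
clock: 5.45
position: [493.2, 5.2, 28.0]
ee_rot: [0.37, -0.601, 0.603, -0.372]
contact_force: [0.2, 0.9, -0.9]
gripper_width: 25.0
```

```bash
timeout 100 python3 stand.py 48 490 -1 tiny 0 -1.2
```

```text
stand ring match [  0.53  35.   491.5   -2.  ] brass px 794.0
tool delta m [0.0073 0.0132 0.0015] wy [0 0 0] level rot [-0.005 -0.    -0.001] x ang -116.7 z 28.2 pos [493.4   5.2  28.2]
offset-corrected: tool delta m [0.0073 0.0132 0.0027] wy [0 0 0] level rot [-0.005 -0.    -0.001] x ang -116.7 z 28.2 pos [493.4   5.2  28.2]
```

Call:
play_rows([
  [0.007,0,0.001,0,0,0,0],
  [0,0,0,0,0,0,0],
  [0,0,0,0,0,0,0],
])

```text
clock: 5.8
position: [492.3, -1.5, 30.4]
ee_rot: [0.368, -0.6, 0.604, -0.374]
contact_force: [0.5, 0.4, -0.2]
gripper_width: 24.4
```

```bash
cat > g.py <<'E'
import sys
from h import *
from bench import read_state
ox,oz=map(float,sys.argv[4:6]);s=read_state();M=R.from_quat(s["ee_rot"]).as_matrix()
go(s,np.array(list(map(float,sys.argv[1:4])))-M@[ox,0,oz],float(sys.argv[6]) if len(sys.argv)>6 else None);print(s["contact_force"].round(1))
E
python3 g.py 490.5 -1 15.5 0 -1.2
```

```text
tool delta m [ 0.0004  0.0149 -0.0008] wy [0 0 0] level rot [-0.008  0.    -0.004] x ang -116.7 z 30.4 pos [492.3  -1.5  30.4]
[ 0.5  0.4 -0.2]
```

Call:
play_rows([
  [0.0005,0.008,-0.001,-0.008,0,-0.004,0],
  [0.0005,0.004,0,0,0,0,0],
  [0,0,0,0,0,0,0],
])

```text
clock: 6.1
position: [491.3, -2.2, 18.1]
ee_rot: [-0.371, 0.602, -0.602, 0.371]
contact_force: [0.0, 0.8, -0.5]
gripper_width: 24.7
```

```bash
python3 g.py 490.5 -1 15.5 0 -1.2
```

```text
tool delta m [-0.0007  0.0026 -0.0001] wy [0 0 0] level rot [-0.     0.    -0.001] x ang -116.8 z 18.1 pos [491.3  -2.2  18.1]
[ 0.   0.8 -0.5]
```

Call:
play_rows([
  [-0.0007,0.002,0,0,0,0,0],
  [0,0.001,0,0,0,0,0],
  [0,0,0,0,0,0,0],
])

```text
clock: 6.4
position: [491.6, -1.6, 14.8]
ee_rot: [-0.371, 0.602, -0.602, 0.371]
contact_force: [0.0, -0.1, 2.0]
gripper_width: 25.0
```

```bash
python3 g.py 490.5 -1 15.5 0 -1.2
```

```text
tool delta m [-0.     -0.0007 -0.    ] wy [0 0 0] level rot [0. 0. 0.] x ang -116.7 z 14.8 pos [491.6  -1.6  14.8]
[ 0.  -0.1  2. ]
```

Contact at 2 N, so I open and then rise.

Call:
play_rows([
  [0,0,0,0,0,0,0.045],
  [0,0,0,0,0,0,0.045],
  [0,0,0,0,0,0,0.045],
  [0,-0.015,0,0,0,0,0.05],
  [0,-0.03,0,0,0,0,0.05],
  [0,-0.04,0,0,0,0,0.065],
  [0,-0.04,0,0,0,0,0.065],
  [0,0,0,0,0,0,0.065],
  [0,0,0,0,0,0,0.065],
])

```text
clock: 7.3
position: [491.3, -1.7, 143.5]
ee_rot: [-0.372, 0.602, -0.602, 0.37]
contact_force: [-0.4, 0.5, 0.2]
gripper_width: 65.1
```

```bash
timeout 60 python3 stand.py 48 490 -1; timeout 100 python3 look.py tiny 490 -1 15 10; ls -t pics|head -2;python3 g.py 432 -138 130 0 0
```

```text
stand ring match [  0.66  37.   490.5   -1.  ] brass px 941.0
tool delta m [-0.0002  0.1288 -0.0015] wy [0 0 0] level rot [ 0.001 -0.     0.002] x ang -116.7 z 143.8 pos [491.9  -1.7 143.8]
pred [257. 191.] blob [257. 185.] 1536 fit [ 4.9141e+02 -1.1100e+00  1.8400e+00  3.7000e-01]
tool delta m [-0.001   0.1279 -0.    ] wy 0.025 level rot [0.002 0.    0.003] x ang -116.7 z 142.9 pos [491.4  -1.8 142.9]
look_7.4.png
st_7.3.png
tool delta m [0.1483 0.0134 0.0082] wy [0 0 0] level rot [0.002 0.    0.003] x ang -116.7 z 142.9 pos [491.4  -1.8 142.9]
[ 0.8 -0.5 -0.1]
```

```bash
python3 -c "
import cv2
i=cv2.imread('pics/st_7.3.png')[140:240,190:320];cv2.imwrite('pics/c3.png',cv2.resize(i,None,fx=5,fy=5))"
```

```text
(no output)
```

View pics/c3.png

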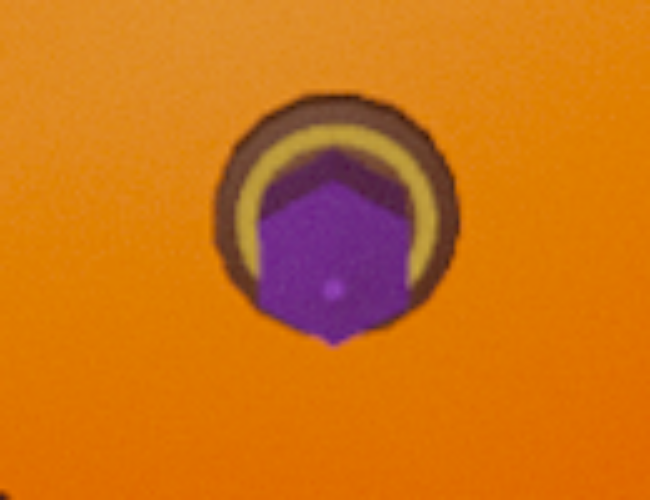

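Call:
play_rows([
  [0.03,0,0.002,0,0,0,0.065],
  [0.04,0,0.002,0,0,0,0.065],
  [0.04,0,0.002,0,0,0,0.065],
  [0.03,0.01,0.002,0,0,0,0.065],
  [0,0,0,0,0,0,0.065],
  [0,0,0,0,0,0,0.065],
])

```text
clock: 8.0
position: [430.1, -134.3, 125.6]
ee_rot: [-0.378, 0.604, -0.599, 0.366]
contact_force: [-0.6, -0.1, 0.3]
gripper_width: 65.3
```

```bash
timeout 100 python3 look.py small 432 -138 6
```

```text
pred [259. 186.] blob [260. 187.] 1700 fit [ 4.3219e+02 -1.3834e+02  4.7870e+01  7.0000e-02]
tool delta m [0.0016 0.1194 0.0061] wy 0.272 level rot [0.016 0.    0.011] x ang -116.6 z 125.4 pos [ 429.8 -133.9  125.4]
```

The tiny tower stands centred in its ring. Next is the small one.

Call:
play_rows([
  [0.002,0.03,0.006,0.01,0.136,0.01,0.065],
  [0,0.03,0,0,0.136,0,0.065],
  [0,0.01,0,0,0,0,0.06],
  [0,0,0,0,0,0,0.06],
  [0,0,0,0,0,0,0.06],
])

```text
clock: 8.55
position: [437.8, -135.1, 53.1]
ee_rot: [-0.286, 0.647, -0.646, 0.285]
contact_force: [0.3, 0.1, 1.0]
gripper_width: 60.1
```

```bash
timeout 100 python3 look.py small 432 -138 6
```

```text
pred [267. 227.] blob [268. 227.] 3403 fit [ 4.3205e+02 -1.3855e+02  4.0710e+01  5.0000e-02]
tool delta m [ 0.0065  0.0474 -0.0019] wy 0.121 level rot [ 0.002 -0.     0.001] x ang -132.4 z 53.4 pos [ 437.9 -135.1   53.4]
```

Call:
play_rows([
  [0.0065,0,-0.002,0,0.09,0,0.06],
  [0,0,0,0,0,0,0.06],
  [0,0,0,0,0,0,0.06],
])

```text
clock: 8.9
position: [434.5, -137.6, 55.6]
ee_rot: [0.256, -0.658, 0.659, -0.258]
contact_force: [0.7, -0.1, -0.5]
gripper_width: 60.2
```

```bash
timeout 100 python3 look.py small 432 -138 6
```

```text
pred [260. 224.] blob [261. 225.] 3316 fit [ 4.3163e+02 -1.3835e+02  4.2180e+01  5.0000e-02]
tool delta m [ 0.0027  0.0496 -0.0015] wy 0.007 level rot [-0.002  0.    -0.003] x ang -137.4 z 55.6 pos [ 434.5 -137.7   55.6]
```

Call:
play_rows([
  [0.003,0.012,-0.001,0,0,0,0.06],
  [0.001,0.02,0,0,0,0,0.06],
  [0.001,0.012,0,0,0,0,0.06],
  [0,0,0,0,0,0,0.06],
  [0,0,0,0,0,0,0.06],
])

```text
clock: 9.45
position: [434.2, -139.8, 13.2]
ee_rot: [0.255, -0.656, 0.659, -0.263]
contact_force: [0.2, 0.3, -0.5]
gripper_width: 60.3
```

```bash
timeout 100 python3 look.py small 432 -138 6; python3 g.py 431.8 -138.4 6 0 0 42
```

```text
pred [258. 259.] blob [259. 260.] 5728 fit [ 4.3172e+02 -1.3830e+02  4.5040e+01  4.0000e-02]
tool delta m [ 0.0009  0.0072 -0.0029] wy -0.036 level rot [-0.008  0.    -0.009] x ang -137.0 z 13.3 pos [ 434.2 -139.8   13.3]
tool delta m [ 0.0009  0.0072 -0.0028] wy 0.017 level rot [-0.008  0.    -0.009] x ang -137.0 z 13.3 pos [ 434.2 -139.8   13.3]
[ 0.1 -0.5  0.7]
```

Call:
play_rows([
  [0.001,0.007,-0.003,-0.008,0,-0.008,0.06],
  [0,0,0,0,0,0,0.06],
  [0,0,0,0,0,0,0.06],
  [0,0,0,0,0,0,0.0],
  [0,0,0,0,0,0,0.0],
  [0,0,0,0,0,0,0.0],
  [0,0,0,0,0,0,0.0],
])

```text
clock: 10.2
position: [433.0, -138.0, 7.9]
ee_rot: [0.258, -0.657, 0.658, -0.261]
contact_force: [-0.6, -0.5, -0.6]
gripper_width: 33.2
```

```bash
python3 g.py 431.8 -138.4 6 0 0 42
```

```text
tool delta m [ 0.0011  0.0019 -0.0005] wy 0.018 level rot [-0.003 -0.    -0.004] x ang -136.9 z 7.9 pos [ 433.  -138.     7.9]
[-0.6 -0.5 -0.6]
```

Call:
play_rows([
  [0,-0.02,0,0,0,0,0],
  [0,-0.035,0,0,0,0,0],
  [-0.01,-0.035,-0.006,0,0,0,0],
  [-0.025,-0.015,-0.016,0,0,0,0],
  [-0.035,0,-0.022,0,0,0,0],
  [-0.035,0,-0.022,0,0,0,0],
  [-0.035,0,-0.022,0,0,0,0],
  [-0.035,0,-0.022,0,0,0,0],
  [-0.035,0,-0.022,0,0,0,0],
  [-0.035,0,-0.022,0,0,0,0],
])

```text
clock: 11.2
position: [505.4, 147.4, 116.1]
ee_rot: [-0.256, 0.661, -0.658, 0.256]
contact_force: [1.4, 0.1, -1.3]
gripper_width: 32.8
```

```bash
python3 g.py 556.5 342 110 0 -0.5
```

```text
tool delta m [-0.1689  0.0067 -0.1088] wy [0 0 0] level rot [ 0.003  0.    -0.001] x ang -137.6 z 116.1 pos [505.4 147.4 116.1]
[ 1.4  0.1 -1.3]
```

Call:
play_rows([
  [-0.035,0,-0.022,0,0,0,0],
  [-0.035,0,-0.022,0,0,0,0],
  [-0.035,0,-0.022,0,0,0,0],
  [-0.03,0,-0.02,0,0,0,0],
  [-0.015,0,-0.01,0,0,0,0],
  [0,0,0,0,0,0,0],
  [0,0,0,0,0,0,0],
])

```text
clock: 11.9
position: [550.1, 331.0, 111.4]
ee_rot: [-0.26, 0.66, -0.658, 0.255]
contact_force: [0.8, -1.0, -1.2]
gripper_width: 33.3
```

```bash
timeout 60 python3 stand.py 57 556.5 342 small 0 -0.5
```

```text
stand ring match [  0.8  46.  558.  342. ] brass px 1490.0
tool delta m [-0.014   0.0964 -0.0025] wy [0 0 0] level rot [0.005 0.    0.005] x ang -137.3 z 111.4 pos [550.1 330.7 111.4]
offset-corrected: tool delta m [-0.014   0.0964 -0.002 ] wy [0 0 0] level rot [0.005 0.    0.005] x ang -137.3 z 111.4 pos [550.1 330.7 111.4]
```

Call:
play_rows([
  [-0.013,0.01,-0.002,0,0,0,0],
  [0,0.02,0,0,0,0,0],
  [0,0.015,0,0,0,0,0],
  [0,0,0,0,0,0,0],
  [0,0,0,0,0,0,0],
])

```text
clock: 12.45
position: [559.3, 337.8, 64.4]
ee_rot: [-0.258, 0.66, -0.658, 0.253]
contact_force: [-0.9, -0.2, -0.8]
gripper_width: 32.9
```

```bash
timeout 60 python3 stand.py 57 557 342 small 0 -0.5
```

```text
stand ring match [  0.58  45.   558.   341.5 ] brass px 1098.0
tool delta m [-0.0021  0.0494 -0.0033] wy [0 0 0] level rot [0.005 0.    0.006] x ang -137.6 z 64.4 pos [559.1 337.7  64.4]
offset-corrected: tool delta m [-0.0021  0.0494 -0.0028] wy [0 0 0] level rot [0.005 0.    0.006] x ang -137.6 z 64.4 pos [559.1 337.7  64.4]
```

Call:
play_rows([
  [-0.002,0.012,-0.003,0,0,0,0],
  [0,0.015,0,0,0,0,0],
  [0,0.008,0,0,0,0,0],
  [0,0,0,0,0,0,0],
  [0,0,0,0,0,0,0],
])

```text
clock: 13.0
position: [559.7, 342.7, 29.8]
ee_rot: [-0.256, 0.661, -0.658, 0.255]
contact_force: [0.5, -0.7, -1.4]
gripper_width: 33.1
```

```bash
python3 g.py 557.5 342 18 0 -0.5
```

```text
tool delta m [ 0.0021  0.0118 -0.0004] wy [0 0 0] level rot [0.005 0.    0.001] x ang -137.6 z 29.8 pos [559.7 342.7  29.8]
[ 0.5 -0.7 -1.4]
```

Call:
play_rows([
  [0.002,0.005,0,0,0,0,0],
  [0,0.004,0,0,0,0,0],
  [0,0,0,0,0,0,0],
  [0,0,0,0,0,0,0],
])

```text
clock: 13.4
position: [558.8, 342.0, 21.6]
ee_rot: [-0.256, 0.661, -0.657, 0.256]
contact_force: [0.1, 1.0, -1.4]
gripper_width: 33.3
```

```bash
timeout 60 python3 stand.py 57 557 342;python3 g.py 557.5 342 18 0 -0.5
```

```text
stand ring match [4.600e-01 4.400e+01 5.585e+02 3.410e+02] brass px 838.0
tool delta m [0.0008 0.0066 0.0006] wy [0 0 0] level rot [ 0.005  0.    -0.002] x ang -137.6 z 21.6 pos [558.7 342.   21.6]
tool delta m [ 0.0009  0.0036 -0.0003] wy [0 0 0] level rot [ 0.005  0.    -0.002] x ang -137.6 z 21.6 pos [558.7 342.   21.6]
[ 0.1  0.5 -0.4]
```

Call:
play_rows([
  [0.001,0.002,0,0,0,0,0],
  [0,0.0015,0,0,0,0,0],
  [0,0.001,0,0,0,0,0],
  [0,0,0,0,0,0,0],
])

```text
clock: 13.85
position: [558.4, 341.7, 18.0]
ee_rot: [-0.255, 0.661, -0.657, 0.256]
contact_force: [0.6, -0.4, 0.3]
gripper_width: 32.9
```

```bash
python3 g.py 557.5 342 18 0 -0.5
```

```text
tool delta m [ 0.0005  0.0001 -0.0003] wy [0 0 0] level rot [ 0.005 -0.    -0.004] x ang -137.6 z 18.0 pos [558.4 341.7  18. ]
[ 0.6 -0.4  0.3]
```

Call:
play_rows([
  [0,0.0005,0,0,0,0,0],
  [0,0,0,0,0,0,0.055],
  [0,0,0,0,0,0,0.055],
  [0,0,0,0,0,0,0.055],
  [0,-0.02,0,0,0,0,0.055],
  [0,-0.03,0,0,0,0,0.06],
  [0,-0.04,0,0,0,0,0.065],
  [0,-0.04,0,0,0,0,0.065],
  [0,0,0,0,0,0,0.065],
  [0,0,0,0,0,0,0.065],
])

```text
clock: 14.85
position: [558.7, 340.6, 151.0]
ee_rot: [-0.256, 0.661, -0.658, 0.256]
contact_force: [0.6, 0.9, -0.3]
gripper_width: 64.9
```

```bash
timeout 60 python3 stand.py 57 557.5 342; timeout 100 python3 look.py small 557.5 342 15 10;python3 g.py 380 -290 130 0 0; ls -t pics|head -2
python3 - <<'E'
import cv2
from glob import glob;import os
f=max(glob('pics/st_*'),key=os.path.getmtime)
i=cv2.imread(f)[130:250,180:330];cv2.imwrite('pics/c4.png',cv2.resize(i,None,fx=4,fy=4))
E
```

```text
stand ring match [  0.63  46.   557.5  342.5 ] brass px 1105.0
tool delta m [ 0.0007  0.1367 -0.002 ] wy [0 0 0] level rot [ 0.004 -0.    -0.003] x ang -137.6 z 151.7 pos [559.3 340.8 151.7]
pred [258. 188.] blob [258. 183.] 2163 fit [5.5866e+02 3.4146e+02 4.2330e+01 2.8000e-01]
tool delta m [-0.0002  0.1357 -0.0003] wy 0.001 level rot [ 0.004  0.    -0.002] x ang -137.6 z 150.7 pos [559.  340.6 150.7]
tool delta m [0.5574 0.0185 0.345 ] wy [0 0 0] level rot [ 0.004  0.    -0.002] x ang -137.6 z 150.7 pos [559.  340.6 150.7]
[-0.1  0.2 -0.7]
look_14.9.png
st_14.9.png
```

View pics/c4.png

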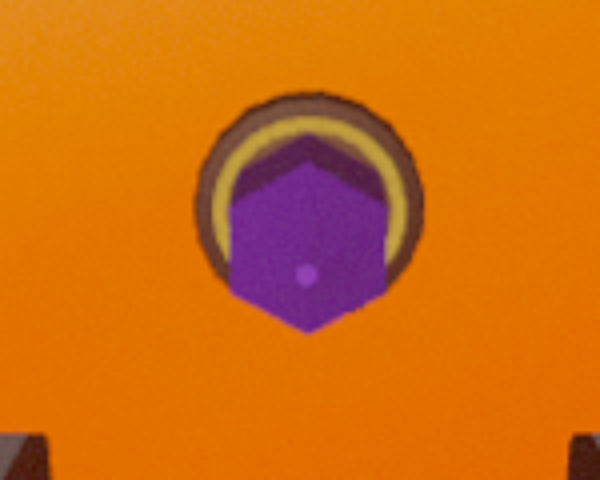

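The small tower is centred in its ring. Next is the medium one.

Call:
play_rows([
  [0.025,0,0.015,0,0,0,0.07],
  [0.036,0,0.022,0,0,0,0.07],
  [0.036,0,0.022,0,0,0,0.07],
  [0.036,0,0.022,0,0,0,0.07],
  [0.036,0,0.022,0,0,0,0.07],
  [0.036,0,0.022,0,0,0,0.07],
  [0.036,0,0.022,0,0,0,0.07],
  [0.036,0,0.022,0,0,0,0.07],
  [0.036,0,0.022,0,0,0,0.07],
  [0.036,0,0.022,0,0,0,0.07],
])

```text
clock: 15.95
position: [435.8, -64.4, 138.4]
ee_rot: [-0.267, 0.658, -0.658, 0.251]
contact_force: [1.4, 0.3, 0.4]
gripper_width: 70.0
```

```bash
python3 g.py 380 -290 140 0 0
```

```text
tool delta m [0.1945 0.0014 0.1272] wy [0 0 0] level rot [0.009 0.    0.021] x ang -137.1 z 138.4 pos [435.8 -64.4 138.4]
[1.4 0.3 0.4]
```

Call:
play_rows([
  [0.036,0,0.024,0,0,0,0.07],
  [0.036,0,0.024,0,0,0,0.07],
  [0.036,0,0.024,0,0,0,0.07],
  [0.036,0,0.024,0,0,0,0.07],
  [0.025,0,0.018,0.009,0,0.02,0.07],
  [0.005,0,0.003,0,0,0,0.07],
  [0,0,0,0,0,0,0.07],
  [0,0,0,0,0,0,0.07],
])

```text
clock: 16.75
position: [377.9, -279.0, 133.3]
ee_rot: [-0.262, 0.662, -0.656, 0.251]
contact_force: [-0.0, -0.1, 0.9]
gripper_width: 69.9
```

```bash
timeout 100 python3 look.py medium 380 -290 8; ls -t pics|head -1
```

```text
pred [262. 177.] blob [262. 180.] 2510 fit [ 3.7990e+02 -2.8914e+02  5.5600e+00  6.0000e-02]
tool delta m [0.0043 0.1252 0.0108] wy -0.401 level rot [0.014 0.    0.011] x ang -137.4 z 133.3 pos [ 377.9 -278.7  133.3]
look_16.8.png
```

View pics/look_16.8.png

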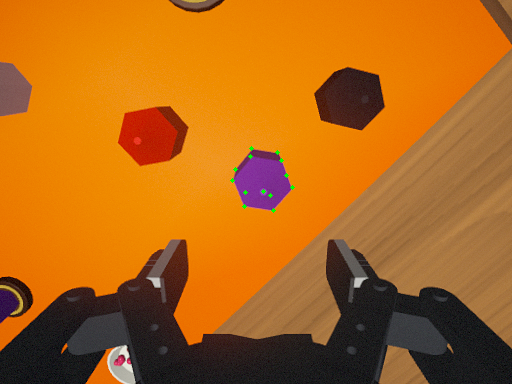

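Call:
play_rows([
  [0.004,0.01,0.01,0,-0.135,0,0.065],
  [0,0.01,0,0,-0.135,0,0.065],
  [0,0.01,0,0,-0.13,0,0.065],
  [0,0.01,0,0,0,0,0.065],
  [0,0,0,0,0,0,0.065],
  [0,0,0,0,0,0,0.065],
])

```text
clock: 17.4
position: [384.1, -283.4, 91.8]
ee_rot: [-0.394, 0.595, -0.586, 0.384]
contact_force: [-0.4, 0.1, 0.1]
gripper_width: 64.7
```

```bash
timeout 100 python3 look.py medium 380 -290 8
```

```text
pred [267. 204.] blob [267. 207.] 3631 fit [ 3.8004e+02 -2.8897e+02  5.9660e+01  5.0000e-02]
tool delta m [ 0.0063  0.0839 -0.    ] wy 0.124 level rot [ 0.017 -0.     0.005] x ang -113.2 z 91.8 pos [ 384.  -283.4   91.8]
```

The purple tower is at (262,182), red at (153,136), black at (350,98), and the fingers clear both.

Call:
play_rows([
  [0.006,0.01,0,0.016,0.08,0.005,0.065],
  [0,0.01,0,0,0,0,0.065],
  [0,0,0,0,0,0,0.065],
  [0,0,0,0,0,0,0.065],
])

```text
clock: 17.85
position: [383.3, -288.9, 72.9]
ee_rot: [0.364, -0.605, 0.607, -0.365]
contact_force: [0.4, 0.6, -0.0]
gripper_width: 65.1
```

```bash
timeout 100 python3 look.py medium 380 -290 8
```

```text
pred [261. 216.] blob [260. 220.] 4359 fit [ 3.8023e+02 -2.8905e+02  4.1500e+00  5.0000e-02]
tool delta m [ 0.0016  0.0648 -0.0028] wy -0.035 level rot [-0.003  0.    -0.   ] x ang -117.9 z 72.8 pos [ 383.2 -288.9   72.8]
```

Call:
play_rows([
  [0.002,0.015,-0.003,0,-0.02,0,0.065],
  [0,0.02,0,0,0,0,0.065],
  [0,0.015,0,0,0,0,0.065],
  [0,0,0,0,0,0,0.065],
  [0,0,0,0,0,0,0.065],
])

```text
clock: 18.4
position: [383.2, -290.2, 24.4]
ee_rot: [0.37, -0.598, 0.604, -0.374]
contact_force: [-0.0, -0.4, 0.8]
gripper_width: 64.9
```

```bash
timeout 100 python3 look.py medium 380 -290 8
```

```text
pred [260. 249.] blob [259. 256.] 7853 fit [ 3.7988e+02 -2.8927e+02  1.0400e+00  4.0000e-02]
tool delta m [ 0.0006  0.0165 -0.0036] wy 0.043 level rot [-0.01 -0.   -0.  ] x ang -116.5 z 24.5 pos [ 383.2 -290.2   24.5]
```

Call:
play_rows([
  [0.0005,0.007,-0.004,-0.01,0.015,0,0.065],
  [0,0.008,0,0,0,0,0.065],
  [0,0,0,0,0,0,0.065],
  [0,0,0,0,0,0,0.065],
  [0,0,0,0,0,0,0.0],
  [0,0,0,0,0,0,0.0],
  [0,0,0,0,0,0,0.0],
  [0,0,0,0,0,0,0.0],
])

```text
clock: 19.25
position: [380.8, -289.3, 10.6]
ee_rot: [0.366, -0.603, 0.605, -0.369]
contact_force: [0.2, 0.9, -2.3]
gripper_width: 41.2
```

```bash
python3 g.py 380 -289.1 8 0 0 2.5;python3 g.py 532.6 -375.8 110 0 0
```

```text
tool delta m [ 0.0002  0.0026 -0.0008] wy 0.002 level rot [-0.004  0.    -0.001] x ang -117.4 z 10.6 pos [ 380.8 -289.3   10.6]
[ 0.2  0.9 -2.3]
tool delta m [ 0.0068 -0.0986  0.175 ] wy [0 0 0] level rot [-0.004  0.    -0.001] x ang -117.4 z 10.6 pos [ 380.8 -289.3   10.6]
[ 0.2  0.9 -2.3]
```

Call:
play_rows([
  [0,-0.02,0,0,0,0,0],
  [0,-0.03,0,0,0,0,0],
  [0,-0.03,0,0,0,0,0],
  [0.002,-0.02,0.015,0,0,0,0],
  [0.002,0,0.03,0,0,0,0],
  [0.002,0,0.035,0,0,0,0],
  [0.002,0,0.035,0,0,0,0],
  [0,0,0.03,0,0,0,0],
  [0,0,0.01,0,0,0,0],
  [0,0,0,0,0,0,0],
])

```text
clock: 20.25
position: [512.9, -367.9, 109.8]
ee_rot: [-0.367, 0.607, -0.602, 0.366]
contact_force: [-0.1, 0.4, -2.0]
gripper_width: 41.1
```

```bash
timeout 60 python3 stand.py 66 532.6 -375.8 medium 0 -0.8
```

```text
stand ring match [   0.99   55.    533.1  -377.3 ] brass px 2216.0
tool delta m [-0.0008  0.0945  0.0239] wy [0 0 0] level rot [ 0.008 -0.    -0.002] x ang -117.6 z 109.7 pos [ 512.1 -367.5  109.7]
offset-corrected: tool delta m [-0.0008  0.0945  0.0247] wy [0 0 0] level rot [ 0.008 -0.    -0.002] x ang -117.6 z 109.7 pos [ 512.1 -367.5  109.7]
```

Call:
play_rows([
  [-0.001,0,0.018,0.008,0,-0.002,0],
  [0,0.015,0.006,0,0,0,0],
  [0,0.025,0,0,0,0,0],
  [0,0.02,0,0,0,0,0],
  [0,0.01,0,0,0,0,0],
  [0,0,0,0,0,0,0],
  [0,0,0,0,0,0,0],
])

```text
clock: 21.0
position: [525.1, -372.8, 33.7]
ee_rot: [-0.368, 0.609, -0.601, 0.364]
contact_force: [0.1, -0.8, -1.0]
gripper_width: 41.4
```

```bash
timeout 60 python3 stand.py 66 533 -377;python3 g.py 533 -376.8 20.5 0 -0.8
```

```text
stand ring match [   0.61   55.    533.   -377.  ] brass px 1381.0
tool delta m [0.0002 0.0187 0.0092] wy [0 0 0] level rot [ 0.012 -0.    -0.002] x ang -117.7 z 33.8 pos [ 525.1 -372.7   33.8]
tool delta m [-0.      0.0132  0.0099] wy [0 0 0] level rot [ 0.012 -0.    -0.002] x ang -117.7 z 33.8 pos [ 525.1 -372.7   33.8]
[-1.2  0.1 -1.8]
```

Call:
play_rows([
  [0,0,0.01,0.012,0,-0.002,0],
  [0,0.004,0,0,0,0,0],
  [0,0,0,0,0,0,0],
  [0,0,0,0,0,0,0],
])

```text
clock: 21.45
position: [536.6, -378.6, 32.7]
ee_rot: [0.365, -0.603, 0.607, -0.367]
contact_force: [0.1, -0.2, -1.4]
gripper_width: 41.1
```

```bash
python3 g.py 533 -376.8 20.5 0 -0.8
```

```text
tool delta m [ 0.      0.0121 -0.0033] wy [0 0 0] level rot [-0.007  0.    -0.   ] x ang -117.6 z 32.7 pos [ 536.6 -378.6   32.7]
[ 0.1 -0.2 -1.4]
```

Call:
play_rows([
  [0,0.004,-0.0025,-0.003,0,0,0],
  [0,0.004,0,0,0,0,0],
  [0,0,0,0,0,0,0],
  [0,0,0,0,0,0,0],
])

```text
clock: 21.85
position: [534.1, -377.3, 24.1]
ee_rot: [0.365, -0.604, 0.606, -0.367]
contact_force: [0.0, -0.8, -0.9]
gripper_width: 40.9
```

```bash
python3 g.py 533 -376.8 20.5 0 -0.8
```

```text
tool delta m [ 0.0001  0.0035 -0.0004] wy [0 0 0] level rot [-0.004 -0.    -0.   ] x ang -117.7 z 24.1 pos [ 534.1 -377.3   24.1]
[ 0.  -0.8 -0.9]
```

Call:
play_rows([
  [0,0.002,0,0,0,0,0],
  [0,0.0015,0,0,0,0,0],
  [0,0.001,0,0,0,0,0],
  [0,0,0,0,0,0,0],
])

```text
clock: 22.25
position: [534.4, -377.4, 20.9]
ee_rot: [0.365, -0.603, 0.606, -0.367]
contact_force: [-0.1, 0.3, -1.2]
gripper_width: 41.2
```

```bash
python3 g.py 533 -376.8 20.5 0 -0.8
```

```text
tool delta m [ 0.0001  0.0004 -0.0008] wy [0 0 0] level rot [-0.005  0.    -0.   ] x ang -117.6 z 20.9 pos [ 534.4 -377.4   20.9]
[-0.1  0.3 -1.2]
```

Call:
play_rows([
  [0,0.0012,-0.0005,0,0,0,0],
  [0,0.0005,0,0,0,0,0],
  [0,0,0,0,0,0,0],
])

```text
clock: 22.55
position: [534.5, -377.5, 20.7]
ee_rot: [0.365, -0.603, 0.607, -0.367]
contact_force: [-0.2, -0.1, 0.2]
gripper_width: 41.1
```

```bash
python3 g.py 533 -376.8 20.5 0 -0.8
```

```text
tool delta m [ 0.0001  0.0002 -0.0009] wy [0 0 0] level rot [-0.006  0.     0.   ] x ang -117.6 z 20.7 pos [ 534.5 -377.5   20.7]
[-0.2 -0.1  0.2]
```

Contact at about 20.7. I release.

Call:
play_rows([
  [0,0.0005,-0.0005,0,0,0,0],
  [0,0,0,0,0,0,0.06],
  [0,0,0,0,0,0,0.06],
  [0,0,0,0,0,0,0.06],
  [0,-0.02,0,0,0,0,0.06],
  [0,-0.03,0,0,0,0,0.065],
  [0,-0.04,0,0,0,0,0.075],
  [0,-0.04,0,0,0,0,0.08],
  [0,-0.01,0,0,0,0,0.08],
  [0,0,0,0,0,0,0.08],
])

```text
clock: 23.55
position: [532.7, -377.0, 161.3]
ee_rot: [0.366, -0.604, 0.606, -0.366]
contact_force: [0.3, 0.2, -0.4]
gripper_width: 79.7
```

```bash
timeout 60 python3 stand.py 66 533 -377; timeout 100 python3 look.py medium 533 -377 15 10;python3 g.py 634 -3 170 0 0
python3 - <<'E'
import cv2
from glob import glob;import os
f=max(glob('pics/st_*'),key=os.path.getmtime)
i=cv2.imread(f)[120:260,170:340];cv2.imwrite('pics/c5.png',cv2.resize(i,None,fx=4,fy=4))
E
```

```text
stand ring match [   0.57   56.    532.5  -376.5 ] brass px 1168.0
tool delta m [-0.0006  0.1458 -0.0005] wy [0 0 0] level rot [-0.001  0.     0.001] x ang -117.6 z 160.8 pos [ 532.5 -377.   160.8]
pred [257. 184.] blob [257. 180.] 2895 fit [ 5.3498e+02 -3.7732e+02  2.1700e+00  2.3000e-01]
tool delta m [-0.001   0.1443  0.0033] wy 0.003 level rot [0.001 0.    0.001] x ang -117.6 z 159.3 pos [ 531.9 -376.6  159.3]
tool delta m [-0.3783 -0.011  -0.0829] wy [0 0 0] level rot [0.001 0.    0.001] x ang -117.6 z 159.3 pos [ 531.9 -376.6  159.3]
[0.9 0.1 0.1]
```

View pics/c5.png

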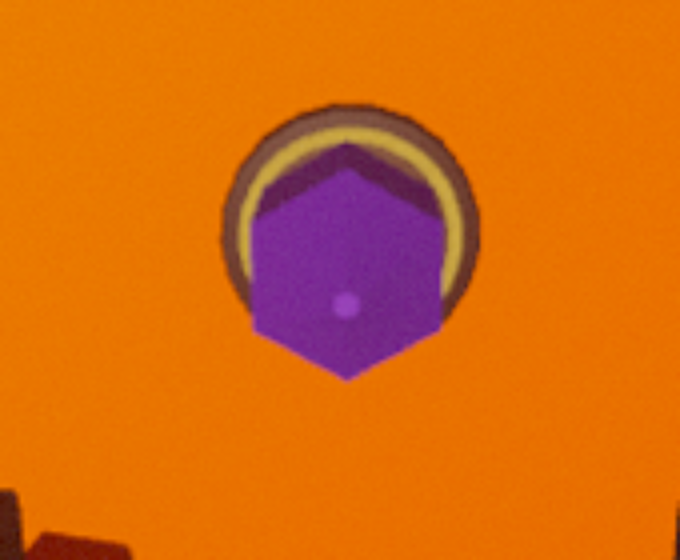

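The medium tower is centred inside its ring. Next is the large one.

Call:
play_rows([
  [-0.03,0,-0.006,0,0,0,0.08],
  [-0.04,0,-0.009,0,0,0,0.08],
  [-0.04,0,-0.009,0,0,0,0.08],
  [-0.04,0,-0.009,0,0,0,0.08],
  [-0.04,0,-0.009,0,0,0,0.08],
  [-0.04,0,-0.009,0,0,0,0.08],
  [-0.04,0,-0.009,0,0,0,0.08],
  [-0.04,0,-0.009,0,0,0,0.08],
  [-0.04,0,-0.008,0,0,0,0.08],
  [-0.015,0,-0.004,0,0,0,0.08],
])

```text
clock: 24.65
position: [622.8, -4.4, 134.2]
ee_rot: [-0.375, 0.615, -0.598, 0.351]
contact_force: [-0.8, -0.6, 0.2]
gripper_width: 79.9
```

Call:
play_rows([
  [0,0,0,0,0,0,0.08],
  [0,0,0,0,0,0,0.08],
])

```text
clock: 24.85
position: [621.2, -2.6, 130.3]
ee_rot: [-0.378, 0.616, -0.597, 0.35]
contact_force: [0.4, 0.3, 0.2]
gripper_width: 80.4
```

```bash
timeout 100 python3 look.py large 634 -3 11
```

```text
pred [248. 172.] blob [249. 177.] 3881 fit [ 6.3341e+02 -3.8500e+00  1.7280e+01  5.0000e-02]
tool delta m [-0.0075  0.1185  0.0165] wy -0.268 level rot [ 0.044 -0.     0.02 ] x ang -118.0 z 130.2 pos [621.1  -3.  130.2]
```

Call:
play_rows([
  [-0.005,0,0.012,0.044,-0.13,0.02,0.08],
  [0,0.01,0,0,-0.13,0,0.08],
  [0,0,0,0,0,0,0.08],
  [0,0,0,0,0,0,0.08],
])

```text
clock: 25.3
position: [632.6, -10.3, 118.4]
ee_rot: [-0.439, 0.555, -0.554, 0.439]
contact_force: [0.4, 0.1, 0.9]
gripper_width: 80.0
```

```bash
timeout 100 python3 look.py large 634 -3 11
```

```text
pred [249. 195.] blob [249. 199.] 4182 fit [ 6.3343e+02 -3.8000e+00  1.8160e+01  5.0000e-02]
tool delta m [-0.0064  0.1073 -0.0002] wy -0.024 level rot [ 0.002  0.    -0.001] x ang -103.2 z 118.3 pos [632.4 -10.3 118.3]
```

Call:
play_rows([
  [-0.006,0.01,0,0,-0.015,0,0.08],
  [0,0.02,0,0,0,0,0.08],
  [0,0.005,0,0,0,0,0.08],
  [0,0,0,0,0,0,0.08],
  [0,0,0,0,0,0,0.08],
])

```text
clock: 25.85
position: [634.7, -4.4, 82.9]
ee_rot: [-0.441, 0.552, -0.551, 0.443]
contact_force: [-0.2, 0.5, 1.0]
gripper_width: 79.9
```

```bash
timeout 100 python3 look.py large 634 -3 11
```

```text
pred [256. 210.] blob [258. 216.] 5859 fit [ 6.3321e+02 -3.8200e+00  1.1580e+01  5.0000e-02]
tool delta m [ 0.      0.0721 -0.0018] wy 0.102 level rot [-0.001 -0.    -0.002] x ang -102.6 z 83.1 pos [634.9  -4.4  83.1]
```

Call:
play_rows([
  [0,0.012,-0.002,0,0.04,0,0.08],
  [0,0.02,0,0,0,0,0.08],
  [0,0.015,0,0,0,0,0.08],
  [0,0,0,0,0,0,0.08],
  [0,0,0,0,0,0,0.08],
])

```text
clock: 26.4
position: [636.8, -2.9, 40.0]
ee_rot: [0.427, -0.559, 0.562, -0.435]
contact_force: [0.3, -0.4, 0.3]
gripper_width: 79.9
```

```bash
timeout 100 python3 look.py large 634 -3 11
```

```text
pred [259. 237.] blob [261. 247.] 9566 fit [ 6.3302e+02 -3.7500e+00  1.3040e+01  4.0000e-02]
tool delta m [ 0.002   0.0289 -0.0036] wy 0.035 level rot [-0.01  -0.    -0.006] x ang -104.9 z 40.0 pos [636.7  -2.9  40. ]
```

Call:
play_rows([
  [0.002,0.01,-0.0035,-0.01,0.02,-0.005,0.08],
  [0,0.012,0,0,0,0,0.08],
  [0,0.004,0,0,0,0,0.08],
  [0,0,0,0,0,0,0.08],
  [0,0,0,0,0,0,0.08],
])

```text
clock: 26.95
position: [633.8, -3.7, 13.9]
ee_rot: [0.423, -0.565, 0.565, -0.426]
contact_force: [0.3, 0.1, -0.6]
gripper_width: 79.5
```

```bash
python3 g.py 633.1 -3.8 11 0 0 14
```

```text
tool delta m [ 0.0003  0.0029 -0.0006] wy -0.003 level rot [-0.002  0.    -0.003] x ang -106.2 z 13.9 pos [633.8  -3.7  13.9]
[ 0.3  0.1 -0.6]
```

Call:
play_rows([
  [0,0.002,0,0,0,0,0.08],
  [0,0,0,0,0,0,0],
  [0,0,0,0,0,0,0],
  [0,0,0,0,0,0,0],
  [0,0,0,0,0,0,0],
])

```text
clock: 27.45
position: [634.4, -3.6, 12.5]
ee_rot: [0.423, -0.565, 0.566, -0.426]
contact_force: [0.5, -0.9, -2.5]
gripper_width: 49.0
```

```bash
python3 g.py 633.1 -3.8 11 0 0 14; python3 g.py 613.6 168.2 115 0 -0.6
```

```text
tool delta m [ 0.0005  0.0015 -0.0012] wy -0.003 level rot [-0.004  0.    -0.003] x ang -106.2 z 12.5 pos [634.4  -3.6  12.5]
[ 0.5 -0.9 -2.5]
tool delta m [-0.1596 -0.1022 -0.0669] wy [0 0 0] level rot [-0.004  0.    -0.003] x ang -106.2 z 12.5 pos [634.4  -3.6  12.5]
[ 0.5 -0.9 -2.5]
```

Call:
play_rows([
  [0,-0.02,0,0,0,0,0],
  [0,-0.03,0,0,0,0,0],
  [0,-0.03,0,0,0,0,0],
  [-0.015,-0.025,-0.006,0,0,0,0],
  [-0.03,0,-0.012,0,0,0,0],
  [-0.035,0,-0.015,0,0,0,0],
  [-0.035,0,-0.015,0,0,0,0],
  [-0.025,0,-0.01,0,0,0,0],
  [-0.008,0,-0.004,0,0,0,0],
  [0,0,0,0,0,0,0],
])

```text
clock: 28.45
position: [606.9, 159.0, 111.0]
ee_rot: [-0.427, 0.572, -0.563, 0.417]
contact_force: [0.4, -1.1, -4.5]
gripper_width: 48.9
```

```bash
timeout 60 python3 stand.py 76 613.6 168.2 large 0 -1
```

```text
stand ring match [  0.7  64.  614.6 168.2] brass px 1839.0
tool delta m [-0.012   0.0957  0.0064] wy [0 0 0] level rot [ 0.019 -0.     0.004] x ang -106.7 z 110.9 pos [606.9 158.3 110.9]
offset-corrected: tool delta m [-0.012   0.0957  0.0074] wy [0 0 0] level rot [ 0.019 -0.     0.004] x ang -106.7 z 110.9 pos [606.9 158.3 110.9]
```

Stand at about (614.3,168.2), which agrees with the top view.

Call:
play_rows([
  [-0.01,0,0.006,0.018,0,0.004,0],
  [0,0.02,0,0,0,0,0],
  [0,0.025,0,0,0,0,0],
  [0,0.015,0,0,0,0,0],
  [0,0,0,0,0,0,0],
  [0,0,0,0,0,0,0],
])

```text
clock: 29.1
position: [619.7, 161.4, 48.9]
ee_rot: [0.418, -0.568, 0.57, -0.421]
contact_force: [0.5, -0.3, -3.2]
gripper_width: 49.3
```

```bash
timeout 60 python3 stand.py 76 614 168.2; python3 g.py 614.3 168.2 22.5 0 -1
```

```text
stand ring match [4.400e-01 6.400e+01 6.150e+02 1.682e+02] brass px 1159.0
tool delta m [-0.0051  0.0339 -0.0065] wy [0 0 0] level rot [-0.004 -0.    -0.001] x ang -107.2 z 48.9 pos [619.6 161.4  48.9]
tool delta m [-0.0049  0.0264 -0.0061] wy [0 0 0] level rot [-0.004 -0.    -0.001] x ang -107.2 z 48.9 pos [619.6 161.4  48.9]
[-0.3  0.1 -3.6]
```

Call:
play_rows([
  [-0.005,0.006,-0.005,0,0,0,0],
  [0,0.006,0,0,0,0,0],
  [0,0,0,0,0,0,0],
  [0,0,0,0,0,0,0],
])

```text
clock: 29.55
position: [617.9, 168.7, 38.7]
ee_rot: [0.416, -0.568, 0.57, -0.423]
contact_force: [-0.2, -0.5, -3.7]
gripper_width: 49.5
```

```bash
python3 g.py 614.5 168.2 22.5 0 -1
```

```text
tool delta m [ 0.0015  0.0162 -0.0022] wy [0 0 0] level rot [-0.008 -0.    -0.005] x ang -107.2 z 38.7 pos [617.9 168.7  38.7]
[-0.2 -0.5 -3.7]
```

Call:
play_rows([
  [0.0015,0.007,-0.002,-0.008,0,-0.005,0],
  [0,0.005,0,0,0,0,0],
  [0,0,0,0,0,0,0],
  [0,0,0,0,0,0,0],
])

```text
clock: 29.95
position: [615.6, 168.0, 26.1]
ee_rot: [-0.42, 0.569, -0.569, 0.42]
contact_force: [-0.6, 0.5, -2.8]
gripper_width: 49.2
```

```bash
python3 g.py 614.5 168.2 22.5 0 -1
```

```text
tool delta m [ 0.0001  0.0036 -0.0001] wy [0 0 0] level rot [ 0.  0. -0.] x ang -107.2 z 26.1 pos [615.6 168.   26.1]
[-0.6  0.5 -2.8]
```

Call:
play_rows([
  [0,0.002,0,0,0,0,0],
  [0,0.0015,0,0,0,0,0],
  [0,0.001,0,0,0,0,0],
  [0,0,0,0,0,0,0],
])

```text
clock: 30.35
position: [616.1, 168.2, 22.7]
ee_rot: [0.419, -0.569, 0.569, -0.42]
contact_force: [0.4, -0.7, -4.4]
gripper_width: 49.6
```

```bash
python3 g.py 614.5 168.2 22.5 0 -1
```

```text
tool delta m [ 0.0005  0.0002 -0.0005] wy [0 0 0] level rot [-0.001  0.    -0.001] x ang -107.2 z 22.7 pos [616.1 168.2  22.7]
[ 0.4 -0.7 -4.4]
```

Call:
play_rows([
  [0,0.001,-0.0005,0,0,0,0],
  [0,0.0007,0,0,0,0,0],
  [0,0.0003,0,0,0,0,0],
])

```text
clock: 30.65
position: [616.1, 168.3, 22.4]
ee_rot: [0.419, -0.569, 0.569, -0.421]
contact_force: [-1.1, -1.3, -0.2]
gripper_width: 49.1
```

Call:
play_rows([
  [0,0.0005,-0.0003,0,0,0,0],
  [0,0,0,0,0,0,0.07],
  [0,0,0,0,0,0,0.07],
  [0,0,0,0,0,0,0.07],
  [0,-0.02,0,0,0,0,0.075],
  [0,-0.03,0,0,0,0,0.08],
  [0,-0.04,0,0,0,0,0.08],
  [0,-0.04,0,0,0,0,0.08],
  [0,-0.01,0,0,0,0,0.08],
  [0,0,0,0,0,0,0.08],
])

```text
clock: 31.65
position: [617.2, 169.1, 165.7]
ee_rot: [0.418, -0.568, 0.57, -0.422]
contact_force: [-0.5, -0.1, -0.4]
gripper_width: 80.3
```

```bash
timeout 60 python3 stand.py 76 614.5 168.2; python3 g.py 450 400 220 0 0
python3 - <<'E'
import cv2
from glob import glob;import os
f=max(glob('pics/st_*'),key=os.path.getmtime)
i=cv2.imread(f)[100:270,150:360];cv2.imwrite('pics/c6.png',cv2.resize(i,None,fx=3,fy=3))
E
```

```text
stand ring match [5.400e-01 6.500e+01 6.145e+02 1.687e+02] brass px 1325.0
tool delta m [ 0.0013  0.1501 -0.0031] wy [0 0 0] level rot [-0.005 -0.    -0.002] x ang -107.1 z 165.1 pos [617.1 169.  165.1]
tool delta m [-0.1718 -0.0556 -0.2274] wy [0 0 0] level rot [-0.005 -0.    -0.002] x ang -107.1 z 165.1 pos [617.1 169.  165.1]
[-0.2 -0.9  0.6]
```

View pics/c6.png

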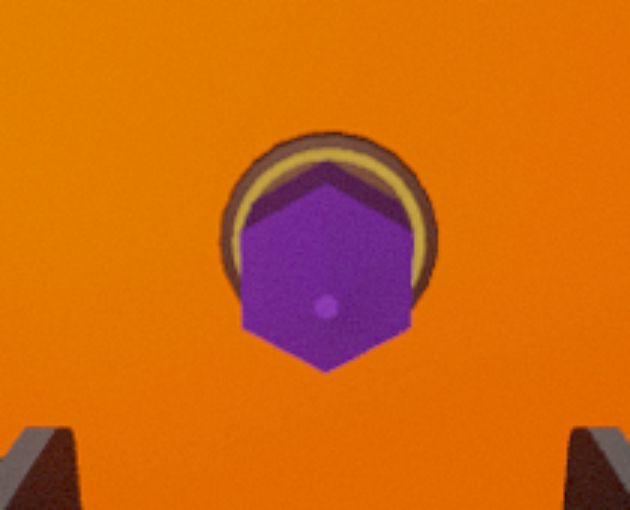

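The large tower is centred. I clear the arm for a final top view.

Call:
play_rows([
  [-0.022,-0.008,-0.036,0,0,0,0.08],
  [-0.022,-0.008,-0.036,0,0,0,0.08],
  [-0.022,-0.008,-0.036,0,0,0,0.08],
  [-0.022,-0.008,-0.036,0,0,0,0.08],
  [-0.022,-0.008,-0.036,0,0,0,0.08],
  [-0.022,-0.008,-0.036,0,0,0,0.08],
  [-0.022,-0.008,-0.036,0,0,0,0.08],
  [-0.022,-0.008,-0.036,0,0,0,0.08],
  [-0.022,-0.008,-0.036,0,0,0,0.08],
  [0,0,0,0,0,0,0.08],
])

```text
clock: 32.7
position: [352.6, 459.4, 216.6]
ee_rot: [0.428, -0.568, 0.573, -0.408]
contact_force: [0.7, 0.8, -0.5]
gripper_width: 80.1
```

Call:
play_rows([
  [-0.03,0,-0.02,0,0,0,0.08],
  [-0.03,0,-0.02,0,0,0,0.08],
  [-0.03,0,-0.02,0,0,0,0.08],
  [-0.02,0,-0.02,0,0,0,0.08],
  [0,0,0,0,0,0,0.08],
  [0,0,0,0,0,0,0.08],
])

```text
clock: 33.3
position: [305.4, 588.3, 199.8]
ee_rot: [0.435, -0.563, 0.577, -0.401]
contact_force: [0.4, -0.4, 0.3]
gripper_width: 79.9
```

Run:
```python
from bench import get_image
import cv2
t=get_image("top")["color"][:,:,::-1];s=get_image("side")["color"][:,:,::-1]
a=cv2.resize(t[90:290,40:465],(800,376));b=s[100:330,100:400];b=cv2.resize(b,(287,220))
import numpy as np
o=np.zeros((600,800,3),np.uint8);o[:376]=a;o[380:600,:287]=b;cv2.imwrite("pics/fin.png",o)
```

```text
(no output)
```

View pics/fin.png

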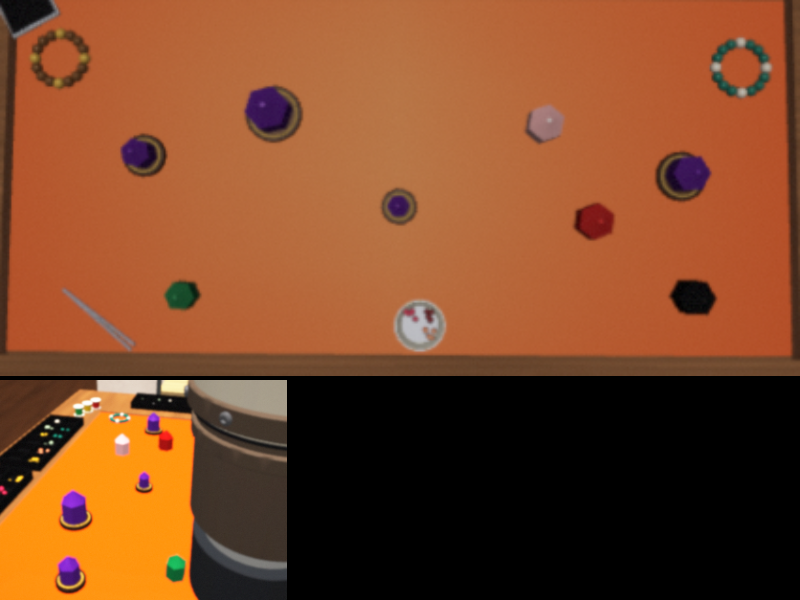

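All four purple towers stand upright on their stands. The leaning look in the top view is parallax. The green, pink, red and black towers look to be where they started, so I'm handing in.

```bash
python3 -c "from bench import job_done;print(job_done())"
```

```text
the job is handed in; nothing more can be done
None
```

I put all four purple towers upright on their own stands, smallest to largest, and handed the job in at about 33 s. The limit was 114 s.

- **Placement:** A close wrist view after each release showed the tower inside its brass ring, about 1 mm off centre at most by eye. The grip widths (about 25, 33, 41 and 49 mm) matched the four tower sizes.
- **Final views:** The top and side pictures show every tower upright. The green and pink towers and the red and black look-alikes stand where they were as far as can be seen; I did not measure them again.
- **Forces:** The readings at the end of each move never passed about 5 N.
- **Checks that disagreed:** The position fits for the small and medium towers after release were poor, because the stand merged with the tower in the image. The medium fit came out about 2 mm from the ring centre. There I relied on the close views and the arm's own position.

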